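# Unbolt the proof press guard and hold its gate ajar

## Task

I need to reach the type on the proof press, but the guard's gate springs shut and its bolt sags: the tooth under the bolt's nose has dropped behind the bent-up edge of the keeper. Take the bolt's ball knob, lift it so the nose clears that edge and draw the bolt back without wrenching it against the keeper; only once it is clear, swing the gate towards you until its free edge stands about a hand's width (10 cm) open, and finish still holding the gate there, at rest, against its spring with the bolt drawn. Leave the tins and tools on the bench and press as they are.

Things in the scene. Friction and masses are not known exactly. Their poses are not given: they have to be found in the camera images.
- press: Bench proof press with a low aluminium and clear-plastic machine guard round it, 365 x 710 mm, fixed to the bench. Origin on the bench under the middle of the guard's front line (below the shut gate); x points away from the operator into the press, y along the shut gate from its free edge to its hinge, z up. The guard's posts and rails are 170 mm high; the press behind stays under 225 mm.
- gate_frame: The hinged gate in the guard's front and all it carries (bolt and knob): aluminium frame 30 mm thick, 290 mm wide, from 38 to 170 mm above the bench, clear pane. Origin on the vertical hinge axis at bench level; its y axis points along the gate from the free edge to the hinge (the direction in which the bolt is drawn), its x axis away from the operator when shut, z up. The frame's free edge lies at y = -300 mm.
- rod: The barrel bolt lying on top of the gate's top rail: steel shank 10 mm in diameter, 222 mm long, with an upright stem carrying a black ball knob, and at its nose a downturned tooth 12 x 12 mm that reaches 12 mm below the shank. Origin at the tail pivot in the barrel, 28 mm above the top rail; y axis along the shank from nose to tail, z up through the knob.
- keeper: Steel keeper on top of the latch post beside the gate's free edge: two ears 44 mm tall, 22 mm apart, open at the top, between which the nose lies; the ears stop the gate from opening while the nose is between them. Its edge next to the gate is bent up into a lip 4 mm thick. Origin on the post's top, 170 mm above the bench; axes as the press.
- knob (a point): Centre of the bolt's black ball knob, 24 mm in diameter, about 232 mm above the bench and 38 mm above the shank's axis, on a 9 mm stem. The bolt's front guide, 53 mm above the rail, stands 38 mm from it towards the nose; otherwise nothing within 50 mm of it along the bolt, and nothing beside it across the gate at its height. Grip it from above with the fingers before and behind the rail.
- bolt_nose (a point): Middle of the underside of the tooth at the bolt's nose. At the start it lies about 12 mm below the keeper's lip and 5 to 9 mm of free travel behind it.
- keeper_lip (a point): Middle of the top edge of the keeper's bent-up lip, 16 mm above the post. The tooth's underside must rise above it before the bolt can be drawn.
- gate_hinge (a point): Point on the gate's vertical hinge axis, 230 mm above the bench.
- gate_edge (a point): Top of the gate's free edge, 300 mm from the hinge axis.
- gate (a joint): Gate angle in rad: 0 shut, grows as the free edge swings towards the operator, up to 1.5. A spring shuts it (0.7 N m shut, 1.05 N m at 0.35 rad). 0.33 rad is 10 cm at the free edge. While the bolt is drawn, the gate stays shut by itself unless pulled.
- bolt (a joint): Travel of the bolt in m along the gate's rail towards the hinge: 0 to 0.004 at the start, tooth clear of the keeper and post from 0.027 on, end stop at 0.044. It rubs with about 3 N and stays where it is left.
- bolt_tilt (a joint): Rocking of the bolt about its tail in rad: -0.03 sagged (at rest, held down by a weak spring), 0 level, stop at 0.085; it grows as the knob is lifted. The knob is 125 mm and the tooth 226 mm from the tail pivot, so lifting the knob by 7 mm brings the tooth level with the lip's top and 14 mm reaches the stop; 9 to 12 mm is right, and moves the ball about 3 mm towards the hinge too. Lifting takes 5 to 8 N at the knob; the nose drops again if it is let down.
- ink_tin_a_mid (a point): Middle of a bare steel ink tin, 72 mm in diameter, 52 mm high, on the bench in front of the gate, beyond its swing to 10 cm. Leave alone.
- ink_tin_b_mid (a point): Middle of a smaller ink tin, 60 mm in diameter, 44 mm high, on the bench in front of the guard's left part. Leave alone.
- brayer_mid (a point): Middle of a hand inking roller lying on the bench, 160 mm long, 40 mm high. Leave alone.
- quoin_key_mid (a point): Middle of a T-shaped steel key lying on the press bed inside the guard, 75 mm long. Leave alone.
- composing_stick_mid (a point): Middle of a shallow steel composing tray, 240 x 52 x 19 mm, on the bench in front of the guard. Leave alone.
- ink_knife_mid (a point): Middle of an ink knife lying flat on the bench in front of the gate, 250 mm long, 14 mm high. Leave alone.
- wash_bottle_mid (a point): Middle of an upright white plastic bottle, 62 mm in diameter, 160 mm high, on the bench in front of the guard's left end. Leave alone.

How it is judged:
By the outcome, as a careful person would: the job done as asked, in the order asked, and still so for the second after the job is handed in, while the arm keeps its last pose, push and grip.
It also fails if it takes over 32 s, if anything falls off the work surface, if the arm or the gripper's body presses on something with over 40 N, if the wrist force passes 120 N, or if a joint passes its speed limit or range.

## Robot

A 6-joint arm with a two-finger parallel gripper is mounted at the origin on the work surface. World frame = base frame: x ahead of the robot, y to its left, z up, the work surface at z = 0. Lengths are in mm, angles in rad, forces in N, time in s.
With the tool pointing down it reaches from about 400 to 925 mm from the base axis. Payload 12.5 kg.
Tool frame: the origin (TCP) lies on the mounting face of the last link; the fingertips stand 190 mm ahead of it and the grasp point (between the pads) lies 171 mm ahead of it (env.grasp_offset is the distance from the TCP to the grasp point, in mm); z points along the fingers, y is the direction in which the jaws open and shut (so a half turn about z gives the same grasp; the last joint's range is limited). The gripper opens to 95 mm and grips with 3 to 60 N. Pads are 20 mm wide; open, the fingers measure 119 mm over their backs; the gripper's body (75 mm by 180 mm) begins 59 mm behind the grasp point.
Start: joints at [-1.422, 0.491, 1.559, -0, 1.092, -0.106], TCP at [157.552, -604.816, 404.761] pointing down, gripper open.
Joint ranges: [-3.1, 3.1], [-0.84, 2.19], [0.05, 2.79], [-1.13, 4.28], [0.06, 2.93], [-2.69, 2.69]. Speed limits (rad/s): [2.22, 2.22, 2.79, 3.14, 3.14, 3.14].

## Interface

Orientations are given as [roll, pitch, yaw] about the fixed x, y, z axes, in that order (R = Rz(yaw) Ry(pitch) Rx(roll)).
In Python, from cell import env, viewer gives the robot as it stands.
- The arm moves only by the tool play_rows, never from a script. Its argument "increments" is a list of rows, each an object of numbers: "dx", "dy", "dz": the shift along the tool's x, y, z in mm; "rx", "ry", "rz": the turn, a rotation vector about the tool's x, y, z in units of 6 degrees (1.0 is 6 degrees). A call has 1 to 8 rows; each row is the pose to reach, as a shift and turn from the pose measured when the call began, along the tool's axes at that moment; what a row does not reach only later rows make up. A row lasts 1/12 s, in which the tool goes at most 41.7 mm and 7.16 degrees, less where a joint would pass 70% of its speed; a pose out of reach is approached as far as the arm can. A call with a gripper value outside its range is refused whole. "fingers" is the opening, from 0 (shut) to 1 (fully open), set as the call begins (left out, the last holds). The fingers move at their own pace and stop on an object; the grip force is fixed at half the most. Time passes only in rows, so rows that repeat a pose let the fingers close. It gives the time, the measured TCP pose, the force and the opening at its end, in the units of the state.
- env.state(): the state, without advancing time (a new reading comes with each control period).
- viewer.read_camera(name): name is "scene" or "top" or "wrist"; returns a dict with "image" (400x640x3 uint8, red, green, blue), "fx", "fy", "cx", "cy" (pixels), "k1" (the pictures are not rectified: a ray, as slopes to the right and down, at radius r is drawn at 1 + k1 r^2 times it, then the intrinsics apply), "rvec" (rotation vector, rad) and "tvec" (3), from world to camera coordinates, as OpenCV has them. Camera axes: x right, y down, z forward; pixel columns grow to the right and rows downward; lengths in mm; the calibration is good to about 2 mm. A picture is of the moment at which its call begins. There is no depth.
- env.job_done(): hands the job in, once; it reports no verdict.
The state is a dict: "t": time; "joints": joint angles; "qvel": joint speeds; "tau": joint torques, N m; "eef_pos": TCP position; "tcp_rot": TCP orientation; "ft_force": force on the tool from outside, world axes, zero at the start; "moment": the same for the moment, N m; "opening": opening from 0.0 (shut) to 1.0 (fully open).
Only numpy, scipy, OpenCV 4.12 (cv2) and the standard library are available. Lean on these libraries where they do the work, as an engineer would, in place of code of your own. Each camera call takes 0.05 s, during which the arm holds its last target.

## Working session

There is one attempt and no reset: what is moved stays moved. The work goes in short steps, Python scripts to look and compute and a tool call to move; the robot and the scene stay as the last step left them, time stands still between calls to the robot, and variables do not carry over. Pictures are saved under pics/ and viewed, and the job is handed in when it is done.

Besides the shell and the picture viewer there is one more tool, called after "Call:" as name(argument=value, ...), one argument or row to a line, values as JSON. play_rows: Moves the arm, as the interface text tells. Its arguments: {"type":"object","properties":{"increments":{"type":"array","items":{"type":"object","properties":{"dx":{"type":"number"},"dy":{"type":"number"},"dz":{"type":"number"},"rx":{"type":"number"},"ry":{"type":"number"},"rz":{"type":"number"}}}},"fingers":{"type":"number"}},"required":["increments"]}

```bash
mkdir -p pics; ls; python3 - <<'E'
from cell import env, viewer
import cv2
for n in ["scene","top","wrist"]:
    c=viewer.read_camera(n); cv2.imwrite(f"pics/a_{n}.png",c["image"][:,:,::-1])
    print(n,{k:v for k,v in c.items() if k!="image"})
print(env.state())
E
```

```text
pics
scene {'fx': 413.90888183471156, 'fy': 413.90888183471156, 'cx': 315.70210161546964, 'cy': 199.66142316520012, 'k1': -0.06802034107824133, 'rvec': array([ 1.78529904,  1.57561876, -0.71103462]), 'tvec': array([-101.77897933, -242.230189  , 1555.63928196])}
top {'fx': 432.16778146968613, 'fy': 432.16778146968613, 'cx': 312.98032486105785, 'cy': 198.00403077026957, 'k1': -0.0055682290498118145, 'rvec': array([ 2.15416772, -2.10947378,  0.16043818]), 'tvec': array([  43.72927446,  583.14755226, 1071.68549415])}
wrist {'fx': 318.4566097383597, 'fy': 318.4566097383597, 'cx': 319.9663178933892, 'cy': 200.9979292287751, 'k1': -0.03619795156516309, 'rvec': array([-2.28783431,  1.76946698,  0.26979657]), 'tvec': array([-624.53691293,  -33.53778864,  393.11771434])}
{'t': 0.15, 'joints': array([-1.42158172e+00,  4.91418102e-01,  1.55928321e+00, -4.38077426e-06,
        1.09167621e+00, -1.05592583e-01]), 'qvel': array([-0.00048848, -0.00236794, -0.00151701, -0.00026802,  0.0015821 ,
        0.00069192]), 'tau': array([ 1.29853317e-03, -6.12898064e+01, -2.58279669e+01,  6.92833099e-02,
        4.73129586e-02, -7.01628528e-05]), 'eef_pos': array([ 157.56157757, -604.80409513,  404.30682557]), 'tcp_rot': array([-3.14081175e+00, -7.88580278e-05,  2.54809183e-01]), 'ft_force': array([-0.15082563,  0.09957371,  0.27168709]), 'moment': array([-0.05483152, -0.01502885,  0.0019607 ]), 'opening': 1.000785672523155}
```

View pics/a_scene.png

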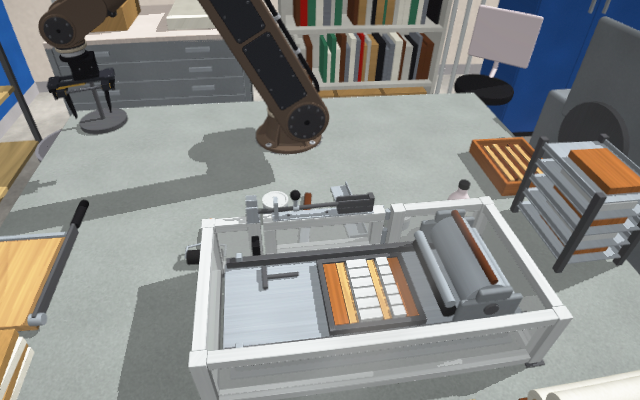

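View pics/a_top.png

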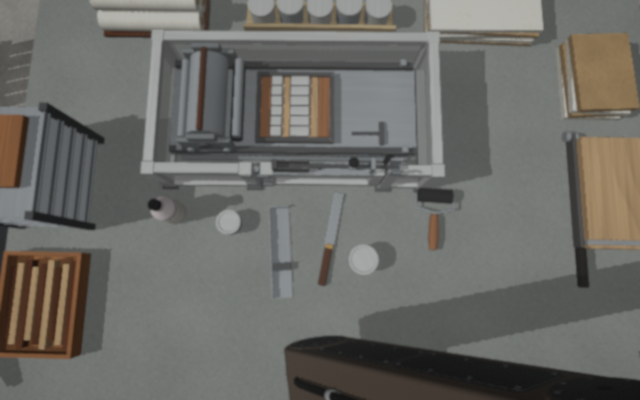

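View pics/a_wrist.png

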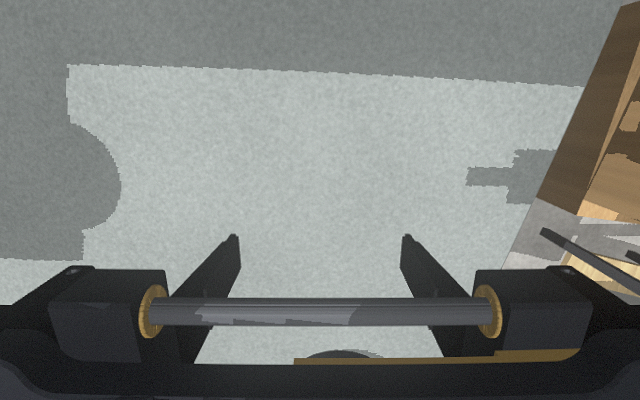

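The scene view shows the knob as a black ball near (295,195). The top view shows the bolt near (354,161), with the keeper at about (385,165). I'll zoom in next.

```bash
python3 - <<'E'
import cv2
a=cv2.imread("pics/a_scene.png")[170:270,180:400]; cv2.imwrite("pics/b_s.png",cv2.resize(a,None,fx=3.6,fy=3.6,interpolation=cv2.INTER_CUBIC))
a=cv2.imread("pics/a_top.png")[130:215,235:455]; cv2.imwrite("pics/b_t.png",cv2.resize(a,None,fx=3.6,fy=3.6,interpolation=cv2.INTER_CUBIC))
E
```

```text
(no output)
```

View pics/b_s.png

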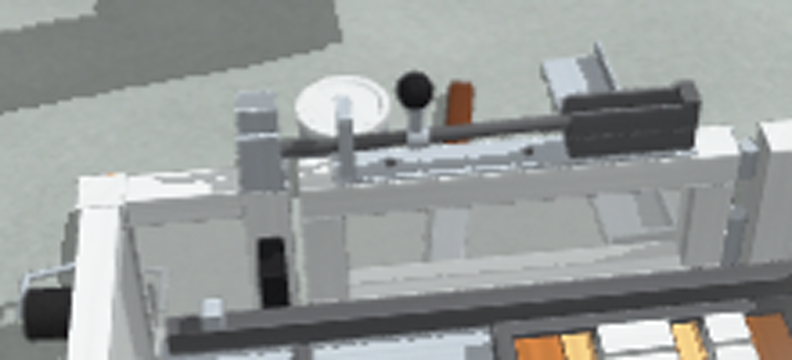

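View pics/b_t.png

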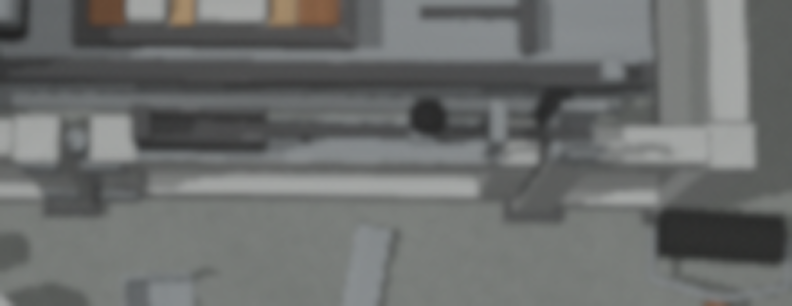

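```bash
cat > h.py <<'E'
import numpy as np, cv2
def ray(c,uv):
    k=np.array([[c["fx"],0,c["cx"]],[0,c["fy"],c["cy"]],[0,0,1]])
    n=cv2.undistortPoints(np.array([[uv]],float),k,np.array([c["k1"],0,0,0.]))[0,0]
    R=cv2.Rodrigues(np.array(c["rvec"]))[0]; o=-R.T@c["tvec"]; d=R.T@np.r_[n,1]; return o,d/np.linalg.norm(d)
def plane(c,uv,z):
    o,d=ray(c,uv); return o+d*(z-o[2])/d[2]
def tri(rs):
    A=sum(np.eye(3)-np.outer(d,d) for o,d in rs); b=sum((np.eye(3)-np.outer(d,d))@o for o,d in rs); p=np.linalg.solve(A,b)
    return p,[np.linalg.norm(np.cross(p-o,d)) for o,d in rs]
def blob(img,x0,y0,x1,y1,th):
    g=img[y0:y1,x0:x1].max(2); m=(g<th).astype(np.uint8)
    n,l,s,ce=cv2.connectedComponentsWithStats(m); return [(ce[i]+[x0,y0],s[i]) for i in range(1,n) if s[i][4]>8]
E
python3 - <<'E'
from cell import env, viewer
from h import *
s=viewer.read_camera("scene");t=viewer.read_camera("top")
bs=blob(s["image"],285,185,305,205,45);bt=blob(t["image"],345,153,363,171,45)
print(bs,bt)
for uvs,uvt in [((295.,194.8),(353.7,162.0)),(bs[0][0],bt[0][0])]:
    print(tri([ray(s,uvs),ray(t,uvt)]),plane(s,uvs,232),plane(t,uvt,232))
for n,uv in dict(cR=(438,170),cL=(148,167.5),tinA=(363,260),bR=(435,37),bL=(157,37)).items(): print(n,plane(t,uv,170 if n[0]!='t' else 52))
# scene: front corners at z 170
for n,uv in dict(near=(208,223),post2=(395,207)).items(): print(n,plane(s,uv,170))
E
```

```text
[(array([294.875   , 195.078125]), array([ 6,  6,  9,  9, 64], dtype=int32))] [(array([354.26666667, 162.26666667]), array([ 7,  6,  6,  7, 30], dtype=int32))]
(array([633.44125276, -33.44010845, 232.42032454]), [np.float64(0.24678528792002924), np.float64(0.24678528792002802)]) [632.97917483 -33.15413693 232.        ] [633.51935347 -33.71995232 232.        ]
(array([633.15959248, -34.23391344, 231.48987874]), [np.float64(0.7727732762220108), np.float64(0.7727732762219932)]) [633.91864889 -33.5236015  232.        ] [632.944889   -34.96058363 232.        ]
cR [ 633.84769793 -234.42695272  170.        ]
cL [626.66292978 441.89714493 170.        ]
tinA [425.7906959  -73.47087699  52.        ]
bR [ 967.30607354 -235.56994137  170.        ]
bL [956.35326043 447.43748373 170.        ]
near [ 636.61549031 -233.48271057  170.        ]
post2 [630.49877731 207.48764761 170.        ]
```

```bash
python3 - <<'E'
from cell import env, viewer
from h import *
s=viewer.read_camera("scene");t=viewer.read_camera("top")
z=lambda x,y:(180+x/3.6,170+y/3.6)
zt=lambda x,y:(235+x/3.6,130+y/3.6)
for n,uv in dict(freeedge=z(293,185),hinge=z(748,148),gate_end=z(738,135),post_edge=z(762,125)).items(): print(n,uv,plane(s,uv,170).round(1))
for n,uv in dict(hingeT=zt(76,138),gendT=zt(135,140),gend2=zt(52,138),latch=zt(560,150)).items(): print(n,plane(t,uv,170).round(1))
cv2.imwrite("pics/c_s.png",cv2.resize(cv2.cvtColor(s["image"],4)[190:250,220:420],None,fx=4,fy=6,interpolation=cv2.INTER_NEAREST))
E
```

```text
freeedge (261.3888888888889, 221.38888888888889) [ 644.8 -112.4  170. ]
hinge (387.77777777777777, 211.11111111111111) [643.  186.1 170. ]
gate_end (385.0, 207.5) [629.5 182.9 170. ]
post_edge (391.66666666666663, 204.72222222222223) [621.4 201.7 170. ]
hingeT [629.6 188.4 170. ]
gendT [629.  150.1 170. ]
gend2 [629.2 204.  170. ]
latch [ 627.7 -124.4  170. ]
```

View pics/c_s.png

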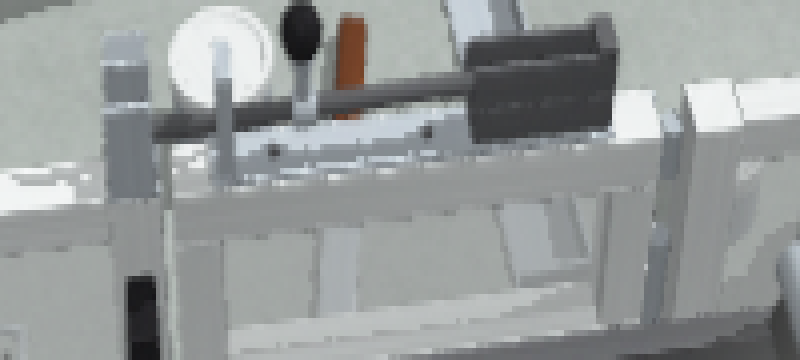

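```bash
cat > mv.py <<'E'
import sys
from cell import env
import numpy as np
from scipy.spatial.transform import Rotation as Ro
def go(p,yaw):
    s=env.state(); R=Ro.from_euler('xyz',s["tcp_rot"])
    d=R.inv().apply(np.array(p)-s["eef_pos"])
    T=Ro.from_euler('xyz',[np.pi,0,yaw]); r=(R.inv()*T).as_rotvec()/np.radians(6)
    print("t",round(s["t"],2),"pos",s["eef_pos"].round(1),"rot",s["tcp_rot"].round(3),"F",s["ft_force"].round(1),"open",round(s["opening"],3))
    print("d",d.round(1),"r",r.round(2),"n",np.linalg.norm(d).round(1))
if __name__=="__main__":
    a=list(map(float,sys.argv[1:])); go(a[:3],a[3])
E
python3 mv.py 633 -34 465 1.583
```

```text
t 0.35 pos [ 157.5 -604.8  404.6] rot [-3.141 -0.     0.255] F [-0.2  0.4  0.4] open 1.001
d [ 604.  -432.6  -60.3] r [ -0.    -0.   -12.68] n 745.3
```

Call:
play_rows(
  increments=[
    {"dx":15,"dy":-11,"dz":-10,"rz":-0.3},
    {"dx":43,"dy":-31,"dz":-20,"rz":-0.9},
    {"dx":73,"dy":-52,"dz":-30,"rz":-1.5},
    {"dx":103,"dy":-73,"dz":-40,"rz":-2.1},
    {"dx":133,"dy":-95,"dz":-50,"rz":-2.8},
    {"dx":163,"dy":-117,"dz":-58,"rz":-3.4},
    {"dx":193,"dy":-138,"dz":-60,"rz":-4.0},
    {"dx":223,"dy":-160,"dz":-60,"rz":-4.7},
  ],
  fingers=0.7,
)

```text
invalid input
```

```bash
python3 mv.py 633 -34 465 1.583
```

```text
t 0.35 pos [ 157.5 -604.8  404.6] rot [-3.141 -0.     0.255] F [-0.2  0.4  0.4] open 1.001
d [ 604.  -432.6  -60.3] r [ -0.    -0.   -12.68] n 745.3
```

Call:
play_rows(
  increments=[
    {"dx":15,"dy":-11,"dz":-10,"rx":0,"ry":0,"rz":-0.3},
    {"dx":43,"dy":-31,"dz":-20,"rx":0,"ry":0,"rz":-0.9},
    {"dx":73,"dy":-52,"dz":-30,"rx":0,"ry":0,"rz":-1.5},
    {"dx":103,"dy":-73,"dz":-40,"rx":0,"ry":0,"rz":-2.1},
    {"dx":133,"dy":-95,"dz":-50,"rx":0,"ry":0,"rz":-2.8},
    {"dx":163,"dy":-117,"dz":-58,"rx":0,"ry":0,"rz":-3.4},
    {"dx":193,"dy":-138,"dz":-60,"rx":0,"ry":0,"rz":-4.0},
    {"dx":223,"dy":-160,"dz":-60,"rx":0,"ry":0,"rz":-4.7},
  ],
  fingers=0.7,
)

```text
t: 1.02
eef_pos: [333.9, -391.6, 466.0]
tcp_rot: [3.14, 0.0, 0.751]
ft_force: [1.3, -0.3, 0.6]
opening: 0.696
```

```bash
python3 mv.py 633 -34 465 1.583
```

```text
t 1.02 pos [ 333.9 -391.6  466. ] rot [3.14  0.    0.751] F [ 1.3 -0.3  0.6] open 0.696
d [462.6 -57.4   0.8] r [ 0.02  0.01 -7.95] n 466.2
```

Call:
play_rows(
  increments=[
    {"dx":37,"dy":-5,"dz":0,"rx":0,"ry":0,"rz":-0.7},
    {"dx":74,"dy":-10,"dz":0,"rx":0,"ry":0,"rz":-1.4},
    {"dx":111,"dy":-14,"dz":0,"rx":0,"ry":0,"rz":-2.1},
    {"dx":148,"dy":-18,"dz":0,"rx":0,"ry":0,"rz":-2.8},
    {"dx":185,"dy":-23,"dz":0,"rx":0,"ry":0,"rz":-3.5},
    {"dx":222,"dy":-28,"dz":0,"rx":0,"ry":0,"rz":-4.2},
    {"dx":259,"dy":-32,"dz":0,"rx":0,"ry":0,"rz":-4.9},
    {"dx":290,"dy":-36,"dz":0,"rx":0,"ry":0,"rz":-5.6},
  ],
)

```text
t: 1.68
eef_pos: [522.3, -164.7, 466.4]
tcp_rot: [3.14, 0.001, 1.343]
ft_force: [0.8, 0.2, -0.1]
opening: 0.698
```

```bash
python3 mv.py 633 -34 465 1.583
```

```text
t 1.68 pos [ 522.3 -164.7  466.4] rot [3.140e+00 1.000e-03 1.343e+00] F [ 0.8  0.2 -0.1] open 0.698
d [152.3  78.3   1.4] r [ 0.02  0.01 -2.3 ] n 171.3
```

Call:
play_rows(
  increments=[
    {"dx":32,"dy":16,"dz":0,"rx":0,"ry":0,"rz":-0.5},
    {"dx":64,"dy":33,"dz":0,"rx":0,"ry":0,"rz":-1.0},
    {"dx":96,"dy":49,"dz":0,"rx":0,"ry":0,"rz":-1.5},
    {"dx":122,"dy":62,"dz":0,"rx":0,"ry":0,"rz":-1.9},
    {"dx":142,"dy":72,"dz":0,"rx":0,"ry":0,"rz":-2.2},
    {"dx":152,"dy":78,"dz":0,"rx":0,"ry":0,"rz":-2.3},
    {"dx":152.3,"dy":78.3,"dz":1,"rx":0,"ry":0,"rz":-2.3},
    {"dx":152.3,"dy":78.3,"dz":1.4,"rx":0,"ry":0,"rz":-2.3},
  ],
)

```text
t: 2.35
eef_pos: [632.7, -34.0, 464.9]
tcp_rot: [3.14, 0.002, 1.584]
ft_force: [-0.2, -0.5, -0.4]
opening: 0.697
```

```bash
python3 mv.py 633.2 -34 403 1.583; python3 - <<'E'
from cell import viewer
from h import *
c=viewer.read_camera("wrist"); cv2.imwrite("pics/d_w.png",c["image"][:,:,::-1])
R=cv2.Rodrigues(c["rvec"])[0]
k=np.array([[c["fx"],0,c["cx"]],[0,c["fy"],c["cy"]],[0,0,1]])
print(cv2.projectPoints(np.array([[633.2,-34,232.]]),c["rvec"],c["tvec"],k,np.array([c["k1"],0,0,0]))[0])
E
```

```text
t 2.35 pos [632.7 -34.  464.9] rot [3.140e+00 2.000e-03 1.584e+00] F [-0.2 -0.5 -0.4] open 0.697
d [ 0.1  0.5 61.9] r [0.01 0.02 0.01] n 61.9
[[[320.82328825 224.38027764]]]
```

View pics/d_w.png

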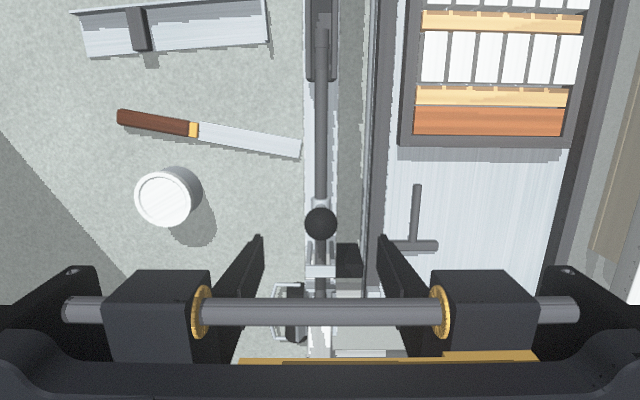

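The wrist view shows the ball at (320,223), and the triangulated point projects to (321,224), so they agree. The shank runs vertically, so the jaws sit square across the rail. I'll descend now.

Call:
play_rows(
  increments=[
    {"dx":0,"dy":0.5,"dz":12,"rx":0,"ry":0,"rz":0},
    {"dx":0,"dy":0.5,"dz":28,"rx":0,"ry":0,"rz":0},
    {"dx":0,"dy":0.5,"dz":42,"rx":0,"ry":0,"rz":0},
    {"dx":0,"dy":0.5,"dz":52,"rx":0,"ry":0,"rz":0},
    {"dx":0,"dy":0.5,"dz":59,"rx":0,"ry":0,"rz":0},
    {"dx":0,"dy":0.5,"dz":62,"rx":0,"ry":0,"rz":0},
    {"dx":0,"dy":0.5,"dz":62,"rx":0,"ry":0,"rz":0},
  ],
)

```text
t: 2.98
eef_pos: [632.8, -35.1, 402.6]
tcp_rot: [3.141, 0.002, 1.582]
ft_force: [-0.3, -0.3, -0.1]
opening: 0.702
```

```bash
python3 mv.py 633.2 -34 403 1.583; python3 - <<'E'
from cell import viewer
from h import *
c=viewer.read_camera("wrist"); cv2.imwrite("pics/e_w.png",c["image"][:,:,::-1])
E
```

```text
t 2.98 pos [632.8 -35.1 402.6] rot [3.141e+00 2.000e-03 1.582e+00] F [-0.3 -0.3 -0.1] open 0.702
d [ 1.1  0.4 -0.4] r [ 0.01  0.01 -0.01] n 1.2
```

View pics/e_w.png

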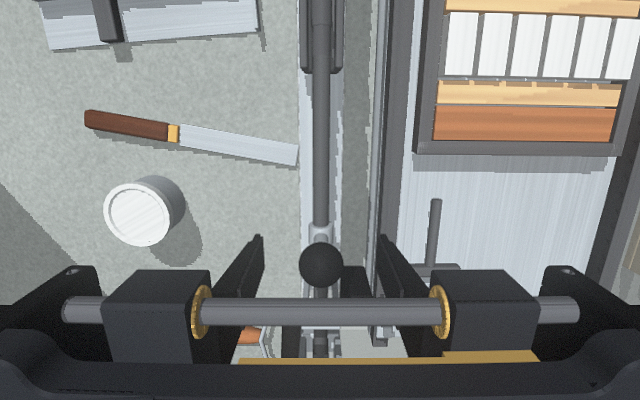

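The ball is centred between the fingers at (321,265). I'll close the gripper.

Call:
play_rows(
  increments=[
    {"dx":1,"dy":0.3,"dz":0,"rx":0,"ry":0,"rz":0},
    {"dx":1,"dy":0.3,"dz":0,"rx":0,"ry":0,"rz":0},
    {"dx":1,"dy":0.3,"dz":0,"rx":0,"ry":0,"rz":0},
    {"dx":1,"dy":0.3,"dz":0,"rx":0,"ry":0,"rz":0},
    {"dx":1,"dy":0.3,"dz":0,"rx":0,"ry":0,"rz":0},
    {"dx":1,"dy":0.3,"dz":0,"rx":0,"ry":0,"rz":0},
    {"dx":1,"dy":0.3,"dz":0,"rx":0,"ry":0,"rz":0},
    {"dx":1,"dy":0.3,"dz":0,"rx":0,"ry":0,"rz":0},
  ],
  fingers=0,
)

```text
t: 3.7
eef_pos: [633.2, -34.0, 403.3]
tcp_rot: [3.14, 0.002, 1.582]
ft_force: [0.4, 0.3, 0.3]
opening: 0.233
```

```bash
python3 mv.py 633.2 -31 413 1.583
```

```text
t 3.7 pos [633.2 -34.  403.3] rot [3.140e+00 2.000e-03 1.582e+00] F [0.4 0.3 0.3] open 0.233
d [ 3.   0.  -9.7] r [ 0.02  0.02 -0.01] n 10.2
```

Call:
play_rows(
  increments=[
    {"dx":0.5,"dy":0,"dz":-1.8,"rx":0,"ry":0,"rz":0},
    {"dx":1,"dy":0,"dz":-3.5,"rx":0,"ry":0,"rz":0},
    {"dx":1.6,"dy":0,"dz":-5.5,"rx":0,"ry":0,"rz":0},
    {"dx":2.2,"dy":0,"dz":-7.5,"rx":0,"ry":0,"rz":0},
    {"dx":2.8,"dy":0,"dz":-9.5,"rx":0,"ry":0,"rz":0},
    {"dx":3,"dy":0,"dz":-10.5,"rx":0,"ry":0,"rz":0},
    {"dx":3,"dy":0,"dz":-10.5,"rx":0,"ry":0,"rz":0},
    {"dx":3,"dy":0,"dz":-10.5,"rx":0,"ry":0,"rz":0},
  ],
)

```text
t: 4.37
eef_pos: [633.1, -30.9, 413.6]
tcp_rot: [3.14, 0.001, 1.582]
ft_force: [-0.7, -0.8, -7.4]
opening: 0.233
```

```bash
python3 mv.py 632.8 2 414 1.583; python3 - <<'E'
from cell import viewer
from h import *
s=viewer.read_camera("scene");t=viewer.read_camera("top")
cv2.imwrite("pics/f_s.png",cv2.resize(s["image"][170:250,200:400,::-1],None,fx=4,fy=4,interpolation=cv2.INTER_CUBIC))
E
```

```text
t 4.37 pos [633.1 -30.9 413.6] rot [3.140e+00 1.000e-03 1.582e+00] F [-0.7 -0.8 -7.4] open 0.233
d [32.9  0.1 -0.5] r [ 0.01  0.01 -0.01] n 32.9
```

View pics/f_s.png

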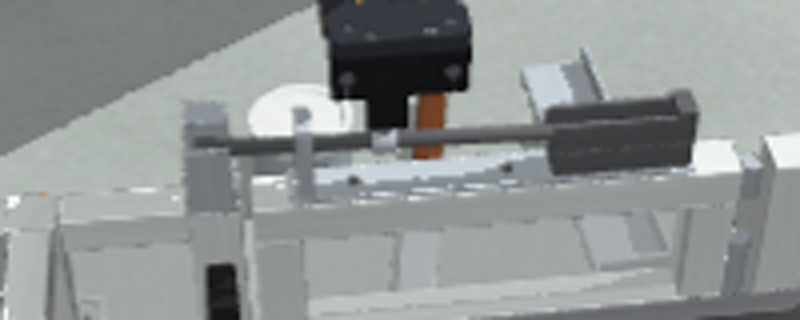

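The nose now shows higher in the keeper, at about (200,140) in the crop, and the lift takes 7.4 N as expected. I'll draw the bolt.

Call:
play_rows(
  increments=[
    {"dx":1,"dy":0,"dz":-0.3,"rx":0,"ry":0,"rz":0},
    {"dx":3,"dy":0,"dz":-0.3,"rx":0,"ry":0,"rz":0},
    {"dx":5,"dy":0,"dz":-0.3,"rx":0,"ry":0,"rz":0},
    {"dx":7,"dy":0,"dz":-0.3,"rx":0,"ry":0,"rz":0},
    {"dx":9,"dy":0,"dz":-0.3,"rx":0,"ry":0,"rz":0},
    {"dx":11,"dy":0,"dz":-0.3,"rx":0,"ry":0,"rz":0},
    {"dx":13,"dy":0,"dz":-0.3,"rx":0,"ry":0,"rz":0},
    {"dx":15,"dy":0,"dz":-0.3,"rx":0,"ry":0,"rz":0},
  ],
)

```text
t: 5.13
eef_pos: [633.0, -15.6, 413.8]
tcp_rot: [3.14, 0.002, 1.582]
ft_force: [0.4, -2.8, -6.2]
opening: 0.236
```

```bash
python3 mv.py 632.8 3 414 1.583
```

```text
t 5.13 pos [633.  -15.6 413.8] rot [3.140e+00 2.000e-03 1.582e+00] F [ 0.4 -2.8 -6.2] open 0.236
d [18.6  0.  -0.2] r [ 0.01  0.01 -0.01] n 18.6
```

Drawing takes 2.8 N, which is plain rubbing and nothing catching. I'll carry on.

Call:
play_rows(
  increments=[
    {"dx":2,"dy":0,"dz":-0.2,"rx":0,"ry":0,"rz":0},
    {"dx":5,"dy":0,"dz":-0.2,"rx":0,"ry":0,"rz":0},
    {"dx":8,"dy":0,"dz":-0.2,"rx":0,"ry":0,"rz":0},
    {"dx":11,"dy":0,"dz":-0.2,"rx":0,"ry":0,"rz":0},
    {"dx":14,"dy":0,"dz":-0.2,"rx":0,"ry":0,"rz":0},
    {"dx":17,"dy":0,"dz":-0.2,"rx":0,"ry":0,"rz":0},
    {"dx":19,"dy":0,"dz":-0.2,"rx":0,"ry":0,"rz":0},
    {"dx":19,"dy":0,"dz":-0.2,"rx":0,"ry":0,"rz":0},
  ],
)

```text
t: 5.8
eef_pos: [632.7, 3.9, 414.0]
tcp_rot: [3.141, 0.001, 1.583]
ft_force: [0.5, -0.3, -7.7]
opening: 0.234
```

```bash
python3 mv.py 632.8 3 414 1.583; python3 - <<'E'
from cell import viewer
from h import *
s=viewer.read_camera("scene");t=viewer.read_camera("top")
cv2.imwrite("pics/g_s.png",cv2.resize(s["image"][170:250,200:400,::-1],None,fx=4,fy=4,interpolation=cv2.INTER_CUBIC))
E
```

```text
t 5.8 pos [632.7   3.9 414. ] rot [3.141e+00 1.000e-03 1.583e+00] F [ 0.5 -0.3 -7.7] open 0.234
d [-0.9  0.1 -0. ] r [ 0.01  0.01 -0.  ] n 0.9
```

View pics/g_s.png

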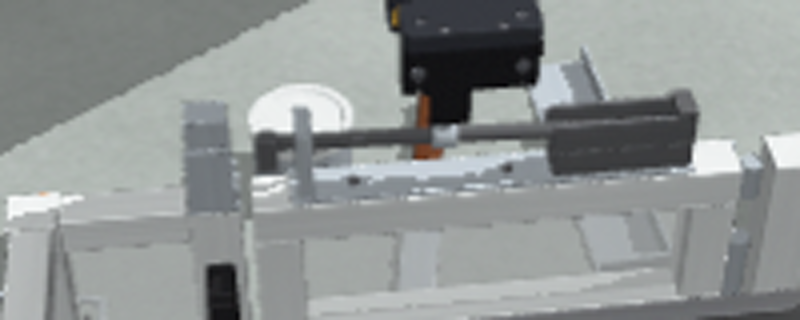

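The tooth, near (265,150) in the crop, is fully out of the keeper ears at about (208,150) and over the gate rail. The bolt has moved about 35 mm. Next I'll swing the gate about the hinge at roughly (630.5,188), with a knob radius of 184 mm.

Call:
play_rows(
  increments=[
    {"dx":0,"dy":-1.8,"dz":0,"rx":0,"ry":0,"rz":0.1},
    {"dx":0.1,"dy":-5.5,"dz":0,"rx":0,"ry":0,"rz":0.29},
    {"dx":0.2,"dy":-9.2,"dz":0,"rx":0,"ry":0,"rz":0.48},
    {"dx":0.5,"dy":-13.8,"dz":0,"rx":0,"ry":0,"rz":0.72},
    {"dx":0.9,"dy":-18.4,"dz":0,"rx":0,"ry":0,"rz":0.95},
    {"dx":1.4,"dy":-22.9,"dz":0,"rx":0,"ry":0,"rz":1.19},
    {"dx":2.1,"dy":-26.5,"dz":0,"rx":0,"ry":0,"rz":1.38},
    {"dx":2.4,"dy":-29,"dz":0,"rx":0,"ry":0,"rz":1.51},
  ],
)

```text
t: 6.57
eef_pos: [603.3, 5.9, 414.0]
tcp_rot: [3.14, 0.0, 1.422]
ft_force: [4.9, 1.1, -8.4]
opening: 0.234
```

```bash
python3 mv.py 572.9 13.1 414 1.253;python3 - <<'E'
from cell import viewer
from h import *
s=viewer.read_camera("scene");t=viewer.read_camera("top")
cv2.imwrite("pics/h_s.png",cv2.resize(s["image"][170:250,200:400,::-1],None,fx=4,fy=4,interpolation=cv2.INTER_CUBIC))
E
```

```text
t 6.57 pos [603.3   5.9 414. ] rot [3.14  0.    1.422] F [ 4.9  1.1 -8.4] open 0.234
d [  2.6 -31.2  -0. ] r [ 0.02 -0.    1.62] n 31.3
```

View pics/h_s.png

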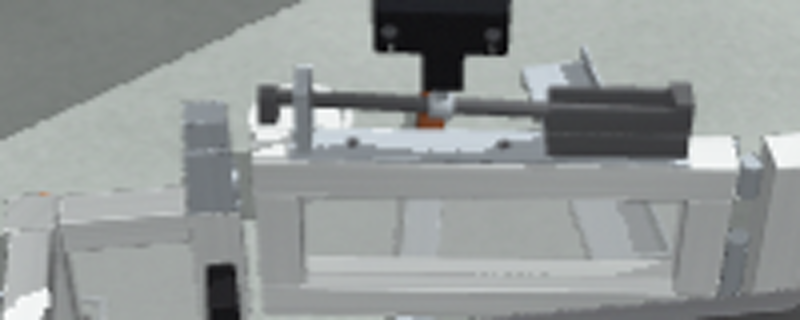

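The gate is swinging and the bolt is still drawn. The 4.9 N pull matches the spring. I'll finish the swing.

Call:
play_rows(
  increments=[
    {"dx":0,"dy":-4,"dz":0,"rx":0,"ry":0,"rz":0.2},
    {"dx":0.2,"dy":-9,"dz":0,"rx":0,"ry":0,"rz":0.47},
    {"dx":0.6,"dy":-15,"dz":0,"rx":0,"ry":0,"rz":0.78},
    {"dx":1.2,"dy":-21,"dz":0,"rx":0,"ry":0,"rz":1.09},
    {"dx":1.9,"dy":-26,"dz":0,"rx":0,"ry":0,"rz":1.35},
    {"dx":2.4,"dy":-29.5,"dz":0,"rx":0,"ry":0,"rz":1.53},
    {"dx":2.6,"dy":-31.2,"dz":0,"rx":0,"ry":0,"rz":1.62},
    {"dx":2.6,"dy":-31.2,"dz":0,"rx":0,"ry":0,"rz":1.62},
  ],
)

```text
t: 7.33
eef_pos: [572.8, 13.1, 414.2]
tcp_rot: [3.139, -0.0, 1.253]
ft_force: [5.9, -0.6, -8.9]
opening: 0.235
```

```bash
python3 mv.py 572.9 13.1 414 1.253;python3 - <<'E'
from cell import viewer
from h import *
s=viewer.read_camera("scene");t=viewer.read_camera("top")
cv2.imwrite("pics/i_s.png",cv2.resize(s["image"][150:250,200:400,::-1],None,fx=4,fy=4,interpolation=cv2.INTER_CUBIC))
cv2.imwrite("pics/i_t.png",cv2.resize(t["image"][130:280,235:455,::-1],None,fx=3.6,fy=3.6,interpolation=cv2.INTER_CUBIC))
E
```

```text
t 7.33 pos [572.8  13.1 414.2] rot [ 3.139 -0.     1.253] F [ 5.9 -0.6 -8.9] open 0.235
d [0.  0.1 0.2] r [ 0.02 -0.    0.  ] n 0.2
```

View pics/i_s.png

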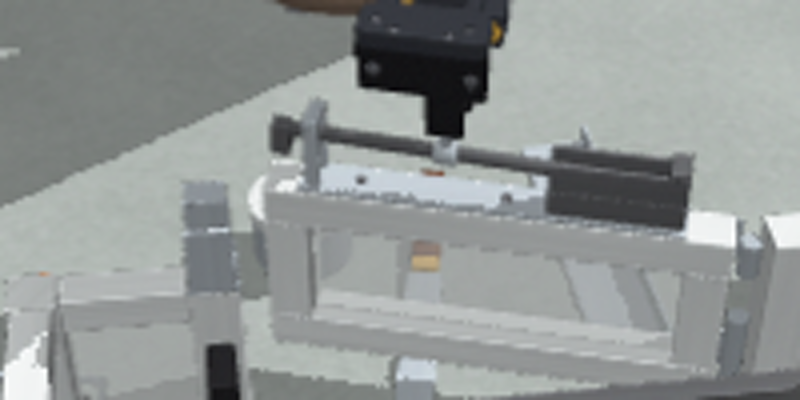

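View pics/i_t.png

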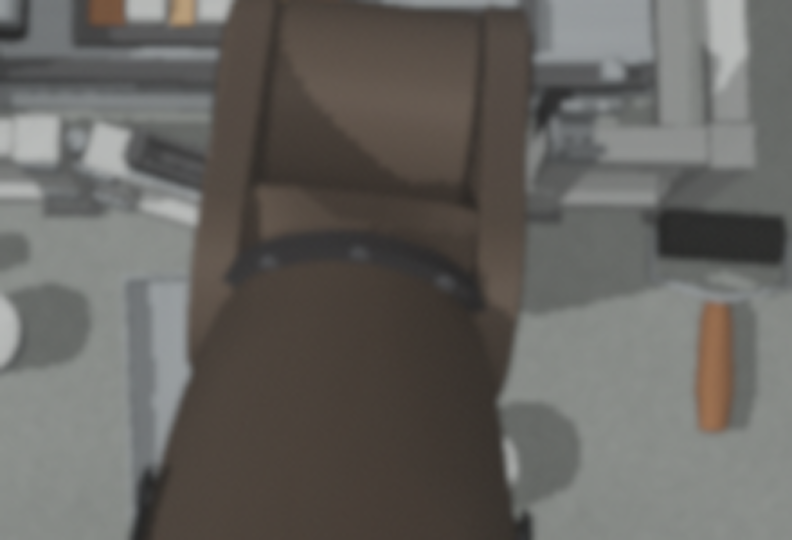

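```bash
python3 - <<'E'
from cell import viewer,env
from h import *
s=viewer.read_camera("scene")
a=plane(s,(200+253/4,170+214/4),170);b=plane(s,(200+267/4,150+195/4),170);c=plane(s,(200+735/4,150+243/4),170)
print(a,b,c,np.linalg.norm(a-b),np.degrees(np.arctan2(*(c-b)[:2])),np.linalg.norm(c-b))
st=env.state();print(st["t"],st["ft_force"],abs(st["qvel"]).max(),st["eef_pos"])
E
```

```text
[ 652.27045645 -108.41219381  170.        ] [565.55342766 -96.6903978  170.        ] [640.64465202 176.86121445 170.        ] 87.50567743412716 15.34986866192719 283.6708947769771
7.4833 [ 6.70727447  0.43040067 -9.15458285] 0.0028378642137792958 [573.10261823  13.04415244 414.19192189]
```

```bash
python3 - <<'E'
from cell import viewer,env
from h import *
s=viewer.read_camera("scene");w=viewer.read_camera("wrist")
cv2.imwrite("pics/j_s.png",cv2.resize(s["image"][175:235,255:395,::-1],None,fx=5.5,fy=8,interpolation=cv2.INTER_NEAREST))
cv2.imwrite("pics/j_w.png",w["image"][:,:,::-1])
a=cv2.imread("pics/a_scene.png")
cv2.imwrite("pics/j_a.png",cv2.resize(a[175:235,255:395],None,fx=5.5,fy=8,interpolation=cv2.INTER_NEAREST))
E
```

```text
(no output)
```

View pics/j_s.png

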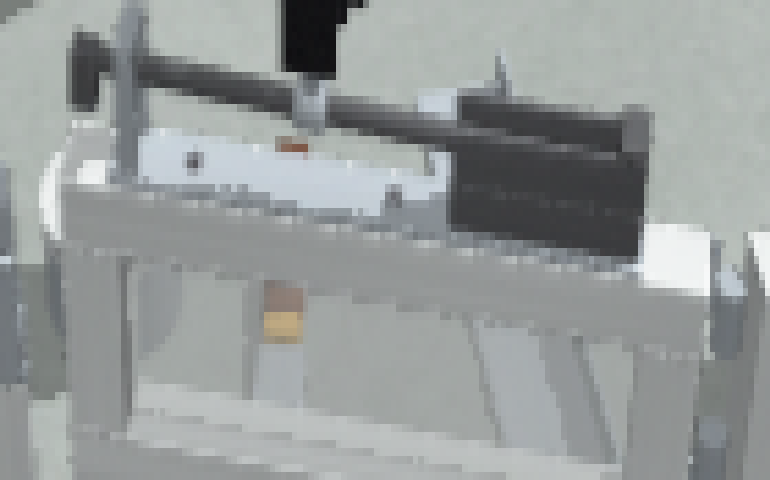

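View pics/j_a.png

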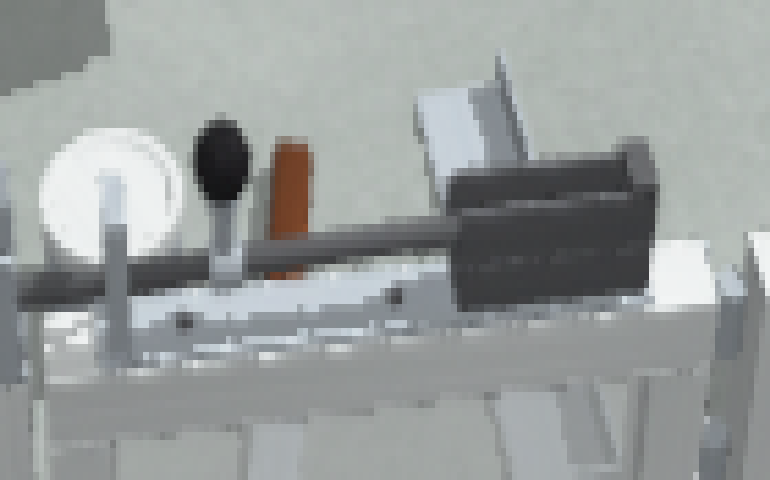

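View pics/j_w.png

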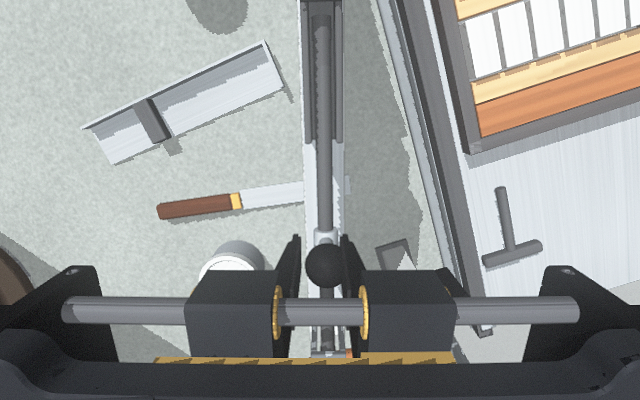

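```bash
python3 - <<'E'
from cell import viewer,env
from h import *
s=viewer.read_camera("scene")
f=lambda x,y:plane(s,(255+x/5.5,175+y/8),170)
b,c=f(65,187),f(707,293); a,d=f(45,377),f(712,313)
ang=lambda p,q:np.arctan2(*(q-p)[:2])
print(a,d,b,c,ang(b,c),ang(a,d),np.linalg.norm(c-b),np.linalg.norm(a-d),np.linalg.norm(a-b))
w=viewer.read_camera("wrist")
g=cv2.cvtColor(w["image"],7)
# rod line on rays at shank height 194 -> slope
p,q=plane(w,(322,40),197),plane(w,(324.5,225),197); print(p,q,np.arctan2(*(p-q)[:2]))
print(env.state()["t"])
E
```

```text
[ 647.68626334 -108.39576275  170.        ] [652.49600777 175.44403892 170.        ] [564.14924275 -96.46380235 170.        ] [643.63343793 175.57100362 170.        ] 0.28427074086863185 0.016943656687554216 283.40902058375434 283.88054997237526 84.38486528009615
[611.40833764 124.75874604 197.        ] [578.1478891   17.71120973 197.        ] 0.3012508079697065
7.6833
```

```bash
cat > ang.py <<'E'
from h import *
def rod(img,c,rows,slope):
    g=cv2.GaussianBlur(cv2.cvtColor(img,cv2.COLOR_RGB2GRAY),(1,3),0).astype(float)
    out=[]
    for r in rows:
        L=g[r,300:345]; m=L<130  # dark run
        # longest dark run near 322
        idx=np.where(m)[0]+300
        runs=np.split(idx,np.where(np.diff(idx)>1)[0]+1)
        runs=[q for q in runs if 8<=len(q)<=22 and abs(q.mean()-322)<8]
        if runs: out.append((r,runs[0].mean(),len(runs[0])))
    o=np.array(out)
    return o
def yaw(o,c,slope):
    k=np.polyfit(o[:,0],o[:,1],1); res=np.std(o[:,1]-np.polyval(k,o[:,0]))
    r0,r1=o[0,0],o[-1,0]
    _,d0=ray(c,(np.polyval(k,r0),r0));_,d1=ray(c,(np.polyval(k,r1),r1))
    n=np.cross(d0,d1)
    # d=(sin a,cos a,slope)(towards tail): n.d=0
    from scipy.optimize import brentq
    a=brentq(lambda a:n@[np.sin(a),np.cos(a),slope],-0.7,0.9); return a,res,len(o)
E
python3 - <<'E'
from cell import viewer,env
from ang import *
w=viewer.read_camera("wrist")
o=rod(w["image"],w,range(145,222),0); print(o[::12])
for s in (0,-.05,-.08): print(yaw(o,w,s))
# shut image: same camera mount -> rebuild pose from TCP change
e=cv2.imread("pics/e_w.png")[:,:,::-1].copy(); oe=rod(e,w,range(80,220),0); print(oe[::20])
from scipy.spatial.transform import Rotation as Ro
st=env.state()
def T(R,p): M=np.eye(4);M[:3,:3]=R;M[:3,3]=p;return M
X=T(cv2.Rodrigues(w["rvec"])[0],w["tvec"])@T(Ro.from_euler('xyz',st["tcp_rot"]).as_matrix(),st["eef_pos"])
Y=X@np.linalg.inv(T(Ro.from_euler('xyz',[3.141,.002,1.582]).as_matrix(),[632.8,-35.1,402.6]))
we=dict(w);we["rvec"]=cv2.Rodrigues(Y[:3,:3])[0][:,0];we["tvec"]=Y[:3,3]
for s in (0,.03): print("shut",yaw(oe,we,s))
E
```

```text
[[151.  327.5   8. ]
 [187.  328.5   8. ]
 [199.  328.5   8. ]
 [212.  328.5   8. ]]
(0.3100304312836967, np.float64(0.46318070242783377), 46)
(0.311399290934799, np.float64(0.46318070242783377), 46)
(0.312220607792345, np.float64(0.46318070242783377), 46)
[[ 80. 321.  19.]
 [100. 321.  19.]
 [120. 321.  17.]
 [140. 321.  17.]
 [160. 321.  17.]
 [180. 321.  17.]
 [200. 321.  17.]]
shut (-0.009874899696253383, np.float64(0.15403634583361106), 140)
shut (-0.009992765436714346, np.float64(0.15403634583361106), 140)
```

The line fit on the shank gives a gate angle of about 0.32 rad. I'll open it slightly more and let it settle.

Call:
play_rows(
  increments=[
    {"dx":0,"dy":-1,"dz":0.2,"rx":0,"ry":0,"rz":0.05},
    {"dx":0,"dy":-2,"dz":0.3,"rx":0,"ry":0,"rz":0.1},
    {"dx":0,"dy":-2,"dz":0.3,"rx":0,"ry":0,"rz":0.1},
    {"dx":0,"dy":-2,"dz":0.3,"rx":0,"ry":0,"rz":0.1},
    {"dx":0,"dy":-2,"dz":0.3,"rx":0,"ry":0,"rz":0.1},
    {"dx":0,"dy":-2,"dz":0.3,"rx":0,"ry":0,"rz":0.1},
    {"dx":0,"dy":-2,"dz":0.3,"rx":0,"ry":0,"rz":0.1},
    {"dx":0,"dy":-2,"dz":0.3,"rx":0,"ry":0,"rz":0.1},
  ],
)

```text
t: 8.4
eef_pos: [571.5, 13.5, 414.0]
tcp_rot: [3.138, -0.0, 1.243]
ft_force: [5.4, -0.6, -9.2]
opening: 0.233
```

```bash
python3 - <<'E'
from cell import viewer,env
from ang import *
w=viewer.read_camera("wrist")
o=rod(w["image"],w,range(145,222),0); print(yaw(o,w,-.05))
s=viewer.read_camera("scene")
cv2.imwrite("pics/k_s.png",cv2.resize(s["image"][150:250,200:400,::-1],None,fx=4,fy=4,interpolation=cv2.INTER_CUBIC))
st=env.state();print(st["t"],st["eef_pos"],st["tcp_rot"],st["ft_force"],st["opening"],abs(st["qvel"]).max())
E
```

```text
(0.3288790929840131, np.float64(0.2459720426942669), 35)
8.5 [571.48912676  13.50222321 413.96837476] [ 3.13810299e+00 -4.20635585e-04  1.24338633e+00] [ 6.38584412 -1.19556074 -7.86608243] 0.23608088725956655 0.0017106507844024822
```

View pics/k_s.png

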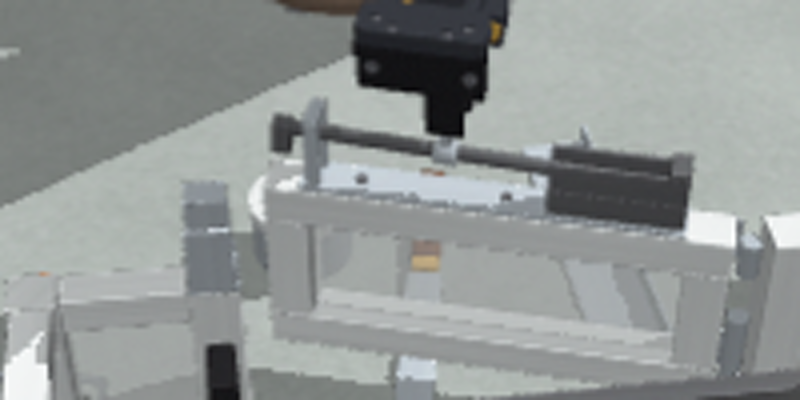

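The bolt is drawn, with its tooth near (283,132) clear of the keeper. The gate stands about 0.33 rad open and everything is still, so I'm handing it in.

```bash
python3 -c "
from cell import env
print(env.job_done())"
```

```text
the job is handed in; nothing more can be done
None
```

The gate stands about 10 cm open, with the arm still holding it by the knob against the spring and the bolt drawn. I handed the job in at about 8.5 s.

- **Lift and draw:** I lifted the ball about 10.5 mm, which took about 7 N. I then drew the bolt about 35 mm with no more than about 3 N along it in the readings, so it did not catch on the keeper. A picture showed the tooth clear of the keeper before I moved the gate.
- **Swing:** I turned the gate about its hinge to roughly 0.33 rad, turning the tool with it.
- **Last checks:** The arm was at rest and the ball still gripped. The pull was about 6 N, which fits the spring, and the downward load on the tool was about 8 N. The tooth was still clear.
- **Where the angle checks disagreed:**
  - The wrist view gave about 0.34 rad and the arm's own motion about 0.33 rad.
  - A coarse, grazing-angle reading from the scene camera, taken just before the last small correction, gave only 0.27–0.29 rad. I trusted it least, as it was also off on the shut gate.
- **Tins and tools:** The arm stayed well above them and none looked moved in the pictures, but I did not measure their positions afterwards.

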